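# Flip the reader's stop down and push the cassette up to it

### The job

First flip the orange stop fully down across the reader's lane. Then lift the blue sample cassette into the open end of the lane and push it along, under the reader hood, until it lies flat and straight against the stop. Do not bump the reader hood, leave the jars and the beaker where they stand, and let go of everything at the end.

Things in the scene. Friction and masses are not known exactly. Their poses are not given: they have to be found in the camera images.
- station (a point): Point on the floor of the fixed aluminium lane (5 mm above the worktop), on its centre line, in the plane of the orange stop's contact face when that is down. x: across the lane, away from the robot; y: along the lane, to the robot's left, so the cassette is pushed the -y way; z up. Bed x -47..47, y -23..247 mm; channel 70 wide (x -35..35).
- lane_open (a point): Middle of the open loading part of the lane, on the lane floor; axes as the station's, at y 184.5 mm from the station. Open part y -62..62 mm from here (the hood begins at -62). Far fence 25 mm high, near rail 11 mm high above the lane floor.
- reader: White reader hood on side legs, fixed, bridging the lane. Origin on the worktop under the lane's centre line, 112 mm before the station, axes as the station's. Hood x -47..47, y 10 (entry edge)..-100, z 78..150 mm. A cassette at the stop has its rear face 22 mm inside the entry edge, its front 12 mm beyond the far edge: the last push must reach in under the edge, tool leaning back.
- flip_stop (a joint): Angle of the orange flip stop: 0 = fully down across the lane (hard end), grows as it is raised, at most 1.75 rad; begins at 1.15 to 1.55. Stiff friction hinge: it stays where it is left, so push it the whole way down (1 to 3 N at the bar). Going down, its free end swings towards the robot and down.
- stop_hinge (a point): Centre of the stop's hinge, fixed, on the far side: x 42, y -6, z 53 mm in the station's frame; its axis runs along the lane. The dark hinge post spans x 36..52, y -24..12 mm; its knuckles reach 61 mm above the lane floor.
- stop_bar (a point): Middle of the round orange bar (12 mm thick, black end 15 mm) by which the stop is swung; parallel to the lane, free from 12 to 59 mm beyond the station (y -12..-59), 55 mm from the hinge axis. Moves and turns with the stop; when down: x -12, y -32, z 61 mm in the station's frame. The stop's plate, when down: 44 mm wide, 12 thick, 8 to 54 mm above the lane floor.
- cassette_mid (a point): Centre of the loose blue cassette, 28 mm above its underside. Body 60 (x) by 100 (y, length) by 36 mm high; on top a white carrying ridge 16 (x) by 70 (y) mm, rising to 56 mm above the underside, to be gripped across its 16 mm. Both ends are alike. About 0.28 kg. It starts on the worktop.
- beaker_mid (a point): Centre of a small clear beaker, 59 mm wide, 64 high; bystander.
- jar_right_mid (a point): Centre of a white jar with a red cap, 52 mm wide, 105 high, at the right; bystander.
- jar_back_mid (a point): Centre of a white jar with a red cap, 44 mm wide, 94 high, standing behind the guide; bystander.
- cassette: The same cassette; origin at the centre of its underside.
There are look-alikes about, which are no part of the job. There is more than one size of the cassette; the job needs the larger.

How it is judged (in metres and radians):
On the way, in this order (a step that is already met when the one before it is completed fails the run):
1. the stop is fully down while the cassette is still outside the reader (value of joint flip_stop below 0.08 rad and (y of cassette_mid in the frame of station above 0.1 m or y of cassette_mid in the frame of station below -0.1 m)), for 0.2 s.
2. the cassette's leading part is under the reader hood, in the lane, coming from the open end (y of cassette_mid in the frame of station between 0.06 and 0.165 m and x of cassette_mid in the frame of station between -0.012 and 0.012 m and z of cassette_mid in the frame of station below 0.036 m), for 0.05 s.
At the end, for the whole second after the job is handed in: The orange stop is fully down (within 0.08 rad); the cassette lies flat on the lane floor (height within 5 mm, tilt under 0.08 rad), upright, along the lane (within 0.11 rad, 10 mm sideways), against the stop (gap under 4 mm), at rest (value of joint flip_stop below 0.08 rad and y of cassette_mid in the frame of station between 0.046 and 0.054 m and x of cassette_mid in the frame of station between -0.01 and 0.01 m and z of cassette_mid in the frame of station between 0.023 and 0.033 m and angle between cassette_mid's own z axis and vertical below 0.08 rad and angle between the y axis of cassette_mid and the y axis of station, either way round below 0.11 rad and linear speed of cassette below 0.01 m/s); the robot touches nothing.
It fails at once if the robot bumps the reader hood (over 10 N) (contact force between any of the arm, the fingers and reader above 10 N).
It fails at once if the beaker or a jar is shifted more than 25 mm or tipped (distance of any of beaker_mid, jar_right_mid, jar_back_mid from where it was at the start of the episode above 0.025 m or angle between any of beaker_mid, jar_right_mid, jar_back_mid's own z axis and vertical above 0.5 rad).
It also fails if it takes over 70 s, if anything falls off the work surface, if the arm or the gripper's body presses on something with over 40 N, if the wrist force passes 120 N, or if a joint passes its speed limit or range.

### The arm

A 7-joint arm with a two-finger parallel gripper is mounted at the origin on a cart in front of the work surface, level with it; the furniture and walls round the work are solid. World frame = base frame: x ahead of the robot, y to its left, z up, the work surface at z = 0. Lengths are in mm, angles in degrees, forces in N, time in s.
With the tool pointing down it reaches from about 350 to 900 mm from the base axis. Payload 8.1 kg.
Tool frame: the origin (TCP) lies at the very end of the fingers, on their centre line; the grasp point (between the pads) lies 19 mm behind it; z points along the fingers, y is the line along which they close (so a half turn about z gives the same grasp; the last joint's range is limited). The gripper opens to 85 mm and grips with 20 to 120 N. Pads are 22 mm wide; open, the fingers measure 114 mm over their backs; the gripper's body (76 mm by 85 mm) begins 54 mm behind the grasp point. The pads swing forward as they close: fully open they stand 13 mm farther back than shut.
Start: joints at [-79.847, 24.895, 1.432, 90.138, -0.665, 64.973, -4.303], TCP at [172.629, 600.7, 231.323] pointing down, gripper open.
Joint ranges: [-149.89, 149.89], [-25.12, 119.58], [-72.63, 75.52], [4.76, 147.25], [-75.54, 255.54], [6.69, 114.76], [-157.13, 157.13]. Speed limits (degrees/s): [127.2, 127.2, 172.46, 172.46, 180, 180, 180].

### API

Orientations are given as [roll, pitch, yaw] about the fixed x, y, z axes, in that order (R = Rz(yaw) Ry(pitch) Rx(roll)).
In Python, from workcell import arm gives the robot as it stands.
- The arm moves only by the shell command python3 -m inch 'ROWS' [FORCE]. ROWS is JSON, a list that holds one entry, the list of rows, each a list of 5 numbers: the gripper command: -1 is shut, 1 is fully open, values between are in proportion, then the shift along the tool's x, y, z in m, then the turn about the tool's z in rad. A call has 1 to 10 rows; each row shifts and turns the commanded pose from where the row before left it, along the tool's axes as they then stand; what a row does not reach is not made up. A row lasts 1/8 s, in which the tool goes at most 62.5 mm and 10.7 degrees, less where a joint would pass 70% of its speed; a pose out of reach is approached as far as the arm can. A call is refused whole if a number of a shift passes 0.0625 or a number of a turn 0.188, either way. A call with a gripper value outside its range is refused whole. The fingers move at their own pace and stop on an object; FORCE is the grip in N (left out, the last holds). Time passes only in rows, so rows that do not move let the fingers close. It gives the time, the measured TCP pose, the force, the opening and the grip force at its end, in the units of the state.
- arm.read_state(): the state, without advancing time (a new reading comes with each control period).
- arm.camera(name): name is "scene" or "top" or "wrist"; returns (picture, depth): 400x640x3 uint8, red, green, blue; 400x640 float32, mm along the optical axis (not along the pixel's ray), 0 where there is no reading.
- arm.calibration(name): a dict with "intrinsics" (3x3 intrinsics, pixels), "extrinsics" (4x4, takes a point from world to camera coordinates). Camera axes: x right, y up, looking along -z (the intrinsics and any distortion apply to the point x, -y, -z); pixel columns grow to the right and rows downward; lengths in mm; the calibration is good to about 2 mm. A picture is of the moment at which its call begins: read the wrist's pose just before it. calibration takes no time and is no camera call; for the wrist camera it gives the pose at the moment of the call.
- arm.hand_in(): hands the job in; it is judged then, once.
The state is a dict: "clock": time; "joint_positions": joint angles; "qvel": joint speeds; "joint_torque": joint torques, N m; "eef_pos": TCP position; "orientation": TCP orientation; "ft_force": force on the tool from outside, world axes, zero at the start; "ft_torque": the same for the moment, N m; "grip_width": finger opening in mm; "gripper_force": force on a finger pad.
Only numpy, scipy, OpenCV 4.12 (cv2) and the standard library are available. Lean on these libraries where they do the work, as an engineer would, in place of code of your own. Each camera call takes 0.05 s, during which the arm holds its last target. There are 200 camera calls.

## Working session

There is one attempt and no reset: what is moved stays moved. The work goes in short steps, Python scripts to look and compute and a shell command to move; the robot and the scene stay as the last step left them, time stands still between calls to the robot, and variables do not carry over. Pictures are saved under pics/ and viewed, at most 10 in all, crops included, and the job is handed in when it is done.

```bash
ls; mkdir -p pics
cat > h.py <<'E'
import numpy as np, cv2
from workcell import arm
def proj(n):
    c=arm.calibration(n); return np.array(c["intrinsics"]),np.array(c["extrinsics"])
def ray(n,u,v,cal=None):
    K,E=cal or proj(n); d=np.linalg.inv(K)@[u,v,1]; d=np.array([d[0],-d[1],-d[2]])
    R,t=E[:3,:3],E[:3,3]; return -R.T@t, R.T@d
def onz(n,u,v,z,cal=None):
    o,d=ray(n,u,v,cal); return o+d*(z-o[2])/d[2]
def dep(n,D,u,v,cal=None):
    o,d=ray(n,u,v,cal); return o+d*D[int(v),int(u)]
def cloud(n,D,cal=None):
    K,E=cal or proj(n); v,u=np.mgrid[:400,:640]; p=np.stack([u,v,np.ones_like(u)],-1)@np.linalg.inv(K).T
    p=p*[1,-1,-1]*D[...,None]; return (p-E[:3,3])@E[:3,:3]
def pix(n,P,cal=None):
    K,E=cal or proj(n); p=E[:3,:3]@np.array(P)+E[:3,3]; q=K@[p[0],-p[1],-p[2]]; return q[:2]/q[2]
E
python3 - <<'E'
from h import *
for n in ["scene","top"]:
    I,D=arm.camera(n); np.savez(n+".npz",I=I,D=D); cv2.imwrite(f"pics/{n}0.png",I[...,::-1])
    o,d=ray(n,320,200); print(n,o,d,(D>0).mean())
print(arm.read_state())
E
```

```text
pics
scene [-590.88621823 -865.20110082  690.09261906] [ 0.75943278  0.4886471  -0.42952256] 0.996
top [ 209.39175582 -182.54944466 1382.76762438] [ 0.19772947  0.00502037 -0.98024523] 0.996296875
{'clock': 0.1, 'joint_positions': array([-79.84837988,  24.93164638,   1.43086473,  90.18382667,
        -0.66533668,  64.97322067,  -4.30204141]), 'qvel': array([-0.0583067 , -0.03764406,  0.02672709, -0.18995285, -0.0465246 ,
       -0.01948846, -0.03940136]), 'joint_torque': array([ 2.22701863e-03, -6.71755242e+01,  1.02749124e+00, -3.16907573e+01,
        1.57228648e-02,  7.22916535e-03,  3.86561021e-05]), 'eef_pos': array([172.51123642, 600.25042357, 230.61366917]), 'orientation': array([-1.79919898e+02,  6.66764145e-03,  1.63966449e+02]), 'ft_force': array([-0.07565865,  0.20886984,  0.23597386]), 'ft_torque': array([ 0.07910573, -0.02717963, -0.02381525]), 'gripper_force': 0.0, 'grip_width': 85.4723481955213}
```

View pics/scene0.png

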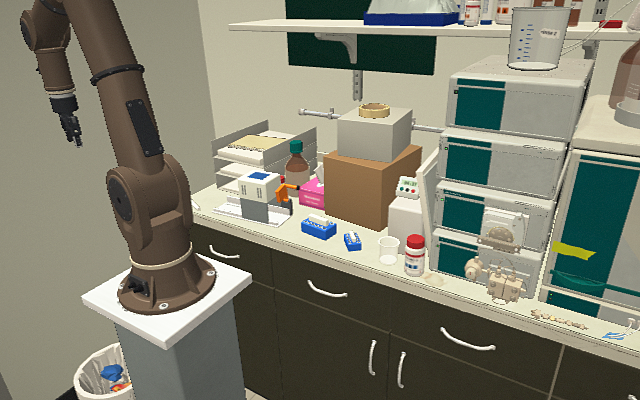

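View pics/top0.png

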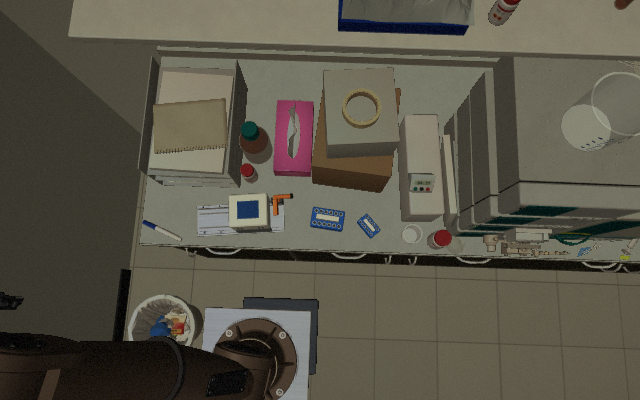

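The scene view shows the large blue cassette at (319,227), the small one at (352,241), the beaker at (389,250), the jar at (414,255), and the hood and stop at (258,190)/(287,192). In the top view:
- **Large cassette:** (327,217). This is the one I want.
- **Small look-alike:** (369,225).
- **Blue hood window and blue-capped pen:** (247,210) and (160,230). Neither is a cassette.
- **Orange stop:** raised, at (282,200).
- **Lane:** columns 196–285, open on the left.

Run:
```python
from h import *
f=np.load("top.npz"); I,D=f["I"],f["D"]; P=cloud("top",D); hsv=cv2.cvtColor(I,cv2.COLOR_RGB2HSV)
def rect(m,name,x=None):
    n,l,s,c=cv2.connectedComponentsWithStats(m.astype(np.uint8))
    for i in range(1,n):
        if s[i,4]>60:
            q=P[l==i]; r=cv2.minAreaRect(q[:,:2].astype(np.float32)); print(name,c[i].round(1),s[i,4],np.round(r[0],1),np.round(r[1],1),round(r[2],1),"z",np.percentile(q[:,2],[5,50,95]).round(1))
roi=np.zeros((400,640),bool); roi[185:250,140:470]=1
rect(roi&(hsv[...,0]>100)&(hsv[...,0]<125)&(hsv[...,1]>120)&(hsv[...,2]>60),"blue")
rect(roi&(hsv[...,0]<14)&(hsv[...,0]>4)&(hsv[...,1]>170),"orange")
rect(roi&(P[...,2]>140)&(P[...,2]<158),"hood")
rect(roi&(P[...,2]>48)&(P[...,2]<62),"z55")
rect(roi&(P[...,2]>28)&(P[...,2]<42),"z35")
rect(roi&(P[...,2]>2.5)&(P[...,2]<9)&(np.arange(640)[None]<300),"floor")
rect(roi&(P[...,2]>12)&(P[...,2]<20)&(np.arange(640)[None]<300),"rail")
for v in range(200,240,3): print(v,[P[v,u].round(0).astype(int).tolist() for u in (205,220,278)])
big=cv2.resize(I[185:250,185:395],None,fx=3.8,fy=3.8,interpolation=cv2.INTER_CUBIC); cv2.imwrite("pics/crop1.png",big[...,::-1])
```

```text
blue [247.3 208.9] 333 [425.5  27.1] [46.9 56.8] 3.0 z [145.7 149.7 153.5]
blue [327.  221.3] 261 [ 425. -199.] [98.5 59.9] 82.5 z [24.8 34.1 39.1]
blue [367.  226.5] 125 [ 329.1 -249.6] [ 67.  266.1] 46.6 z [15.5 22.3 28. ]
orange [278.2 201.2] 131 [459.2 -54.6] [38.9 71.5] 54.9 z [ 94.4 115.2 120.3]
hood [427.1 201.7] 896 [ 469.8 -476.1] [ 84.8 104.1] 3.8 z [144.  149.1 154.2]
hood [247.9 209.9] 1278 [425.   25.5] [ 94.9 109.7] 5.6 z [143.7 148.6 152.9]
z55 [327.  217.2] 121 [ 425.9 -199. ] [68.  16.2] 83.5 z [49.4 54.1 59. ]
z35 [327.2 218.6] 505 [ 425.7 -199.4] [99.9 60.9] 82.9 z [29.7 34.5 39.5]
floor [278.7 217.3] 133 [431.2 -42.5] [70.3 42.8] 5.6 z [2.7 4.8 8.6]
floor [212.7 219.5] 431 [413.6 155.6] [69.2 99.2] 5.6 z [2.8 4.9 7.9]
rail [161.8 230.4] 115 [374.3 309.3] [132.7  13.6] 67.6 z [12.2 14.1 17.4]
rail [216.2 231.8] 75 [374.5 138.9] [  8.3 113.6] 5.6 z [12.3 15.  18.6]
200 [[476, 187, -1], [478, 140, -5], [471, -50, 66]]
203 [[466, 186, 1], [469, 139, -4], [468, -47, 31]]
206 [[452, 178, 26], [454, 132, 25], [464, -44, 2]]
209 [[447, 183, 2], [448, 137, 2], [453, -46, 9]]
212 [[437, 182, 4], [439, 136, 0], [433, -53, 75]]
215 [[427, 181, 5], [430, 136, -1], [434, -47, 9]]
218 [[418, 181, 1], [420, 135, 1], [426, -46, 2]]
221 [[408, 180, 4], [410, 133, 3], [416, -47, 4]]
224 [[399, 179, 3], [401, 133, 2], [407, -47, 1]]
227 [[390, 178, 5], [392, 132, 1], [396, -49, 15]]
230 [[381, 178, 2], [382, 131, 3], [389, -48, 2]]
233 [[370, 174, 12], [371, 128, 14], [380, -48, -3]]
236 [[363, 178, -4], [364, 130, 1], [371, -49, -5]]
239 [[353, 177, -4], [354, 129, 4], [361, -49, -5]]
```

View pics/crop1.png

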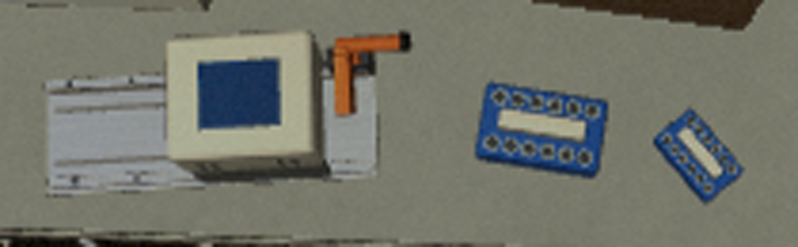

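The crop shows the larger cassette with its ridge at crop (542,122). The raised stop is at (345,75) with its bar at (375,43), and the small look-alike sits at (698,155). Sizes and heights match the description: 100×60, top at 35, ridge at 55.

The moves can't tilt the tool, so the last 22 mm under the hood will need a push stick. The marker at (374,309) is a candidate. First I'll check the clearances around the stop and plan the first move.

```bash
cat >> h.py <<'E'
S=np.array([432,-41,5.]); YAW=5.6; c,s=np.cos(np.radians(YAW)),np.sin(np.radians(YAW))
RS=np.array([[c,-s,0],[s,c,0],[0,0,1]])
def st2w(p): return S+RS@np.array(p,float)
def w2st(p): return (np.array(p)-S)@RS
def plan(w,yaw=None):
    st=arm.read_state(); y=st["orientation"][2]
    t=0 if yaw is None else -np.radians((yaw-y+180)%360-180); yy=np.radians(y if yaw is None else yaw)
    R=np.array([[np.cos(yy),np.sin(yy),0],[np.sin(yy),-np.cos(yy),0],[0,0,-1]])
    d=R.T@(np.array(w)-st["eef_pos"]); print("target",np.round(w,1),"turn first",round(t,3),"then tool shift mm",d.round(1))
E
python3 - <<'E'
from h import *
f=np.load("top.npz"); I,D=f["I"],f["D"]; P=cloud("top",D); hsv=cv2.cvtColor(I,cv2.COLOR_RGB2HSV)
Q=(P-S)@RS
m=(hsv[...,0]<14)&(hsv[...,0]>4)&(hsv[...,1]>170); m[:185]=0;m[250:]=0;m[:,320:]=0
q=Q[m]; b=q[q[:,1]<-18]; print("bar st",np.median(b,0),b.min(0),b.max(0))
for y0,y1 in [(-100,-40),(-40,0),(0,80)]:
  print(y0,[(x,round(float(Q[(Q[...,1]>y0)&(Q[...,1]<y1)&(Q[...,0]>x)&(Q[...,0]<x+15)][:,2].max()))) for x in range(50,200,15)])
for n in [(248,172),(161,230)]: print(n,P[n[1],n[0]])
# pen pixels
pm=(P[...,2]>8)&(P[...,2]<22); pm[:,190:]=0; pm[:,:135]=0; pm[:215]=0
ys,xs=np.nonzero(pm); p=P[pm]; print("pen",len(p),p.min(0),p.max(0)); 
plan(st2w([72,-47,200]),185.6)
E
```

```text
bar st [ 37.71838032 -34.70162872 111.58301741] [ 32.45203257 -52.30311648 105.32717946] [ 43.5042691  -19.55219043 115.91171497]
-100 [(50, 3), (65, 3), (80, 2), (95, 0), (110, 62), (125, 65), (140, 115), (155, 125), (170, 127), (185, 122)]
-40 [(50, -4), (65, 0), (80, -1), (95, 2), (110, 1), (125, 65), (140, 64), (155, 64), (170, 66), (185, 63)]
0 [(50, -2), (65, -2), (80, 2), (95, 65), (110, 92), (125, 94), (140, 94), (155, -1), (170, 129), (185, 200)]
(248, 172) [548.35122555  41.95963233  88.22487697]
(161, 230) [374.114871   308.66268092  17.29877836]
pen 189 [342.87337086 246.64215001   8.04133801] [404.24734426 372.08206475  21.18653445]
target [508.2 -80.7 205. ] turn first -0.378 then tool shift mm [-267.7 -710.5   25.6]
```

```bash
python3 -m inch '[[[-1,0,0,0,-0.126],[-1,0,0,0,-0.126],[-1,0,0,0,-0.126],[-1,-0.0206,-0.0546,0,0],[-1,-0.0206,-0.0546,0,0],[-1,-0.0206,-0.0546,0,0],[-1,-0.0206,-0.0546,0,0],[-1,-0.0206,-0.0546,0,0],[-1,-0.0206,-0.0546,0,0],[-1,-0.0206,-0.0546,0,0]]]' 40
python3 -m inch '[[[-1,-0.0206,-0.0546,0,0],[-1,-0.0206,-0.0546,0,0],[-1,-0.0206,-0.0546,0,0],[-1,-0.0206,-0.0546,0,0],[-1,-0.0206,-0.0546,0,0],[-1,-0.0206,-0.0546,0,0],[-1,0,0,0,0]]]'
python3 - <<'E'
from h import *
plan(st2w([72,-47,90]),185.6)
E
```

```text
clock: 1.35
eef_pos: [354.0, 232.6, 231.3]
orientation: [180.0, 0.0, -174.4]
ft_force: [1.8, 0.9, 0.4]
grip_width: 0.1
gripper_force: 0.0
clock: 2.22
eef_pos: [509.4, -84.5, 231.1]
orientation: [-179.9, 0.0, -174.8]
ft_force: [-0.7, 0.4, 0.4]
grip_width: 0.1
gripper_force: 0.0
target [508.2 -80.7  95. ] turn first -0.007 then tool shift mm [  0.8   3.9 136.1]
```

```bash
python3 -m inch '[[[-1,0,0.004,0.045,0],[-1,0,0,0.045,0],[-1,0,0,0.045,0],[-1,0.014,0,0,0],[-1,0.014,0,0,0],[-1,0.012,0,0.003,0],[-1,0.012,0,0.003,0],[-1,0.012,0,0.004,0],[-1,0,0,0,0]]]'
python3 - <<'E'
from h import *
I,D=arm.camera("top");np.savez("t.npz",I=I,D=D)
P=cloud("top",D); hsv=cv2.cvtColor(I,cv2.COLOR_RGB2HSV); Q=(P-S)@RS
m=(hsv[...,0]<14)&(hsv[...,0]>4)&(hsv[...,1]>170); m[:185]=0;m[250:]=0;m[:,320:]=0
q=Q[m]; b=q[q[:,1]<-15]; print("bar st",len(b), np.median(b,0)if len(b) else q.mean(0)); print(w2st(arm.read_state()["eef_pos"]))
E
```

```text
clock: 3.35
eef_pos: [443.3, -81.9, 86.6]
orientation: [180.0, -0.0, -174.4]
ft_force: [0.3, 0.3, 0.7]
grip_width: 0.2
gripper_force: 0.0
bar st 43 [-11.76320116 -41.15326557  82.51206901]
[  7.75895406 -41.72705902  81.57443148]
```

```bash
python3 -m inch '[[[-1,-0.008,-0.003,-0.03,0],[-1,0.026,0,0,0],[-1,0,0,0.02,0],[-1,0,0,0.01,0],[-1,0,0,0.008,0],[-1,0,0,0.005,0],[-1,0,0,0.003,0],[-1,0,0,0,0]]]'
```

```text
clock: 4.4
eef_pos: [426.3, -86.2, 71.1]
orientation: [179.9, -0.1, -174.4]
ft_force: [-10.6, 3.4, 27.8]
grip_width: 0.0
gripper_force: 15.7
```

```bash
python3 -m inch '[[[-1,0,0,0.003,0],[-1,0,0,0.002,0],[-1,0,0,0,0]]]'
python3 - <<'E'
from h import *
print(w2st(arm.read_state()["eef_pos"]))
E
```

```text
clock: 4.78
eef_pos: [426.5, -86.5, 69.2]
orientation: [179.8, 0.0, -174.5]
ft_force: [-28.2, 5.1, 96.7]
grip_width: -0.2
gripper_force: 49.2
[ -9.94109892 -44.73261229  64.22527437]
```

```bash
python3 -m inch '[[[-1,0,0,-0.03,0],[-1,0,0,-0.05,0],[-1,0,0,-0.05,0],[1,0,0,0,-0.187],[1,0,0,0,-0.187],[1,0,0,0,-0.187],[1,0,0,0,-0.187],[1,0,0,0,-0.187],[1,0,0,0,-0.187],[1,0,0,0,-0.187]]]'
python3 -m inch '[[[1,0,0,0,-0.038],[1,0,0,0,0]]]'
python3 - <<'E'
from h import *
plan([425.5,-199,39],-97.2)
I,D=arm.camera("top");P=cloud("top",D); hsv=cv2.cvtColor(I,cv2.COLOR_RGB2HSV); Q=(P-S)@RS
m=(hsv[...,0]<14)&(hsv[...,0]>4)&(hsv[...,1]>170); m[:185]=0;m[250:]=0;m[:,320:]=0
q=Q[m]; print("orange st",len(q),q.min(0),q.max(0)) if len(q) else 0
E
```

```text
clock: 6.02
eef_pos: [423.9, -89.3, 187.7]
orientation: [179.0, -1.1, -113.5]
ft_force: [0.7, -0.6, -0.6]
grip_width: 85.4
gripper_force: 0.0
clock: 6.28
eef_pos: [423.4, -90.2, 187.5]
orientation: [178.9, -1.0, -111.6]
ft_force: [0.3, 0.1, 0.1]
grip_width: 85.6
gripper_force: 0.0
target [ 425.5 -199.    39. ] turn first -0.251 then tool shift mm [107.6 -15.7 148.5]
orange st 5 [-161.29454216  -76.23009643 -282.02791227] [-53.87119981 321.20748686 700.41381304]
```

```bash
python3 -m inch '[[[1,0.036,-0.005,0.02,-0.1],[1,0.036,-0.005,0.02,-0.1],[1,0.036,-0.005,0.02,-0.051],[1,0,0,0,0]]]'
python3 - <<'E'
from h import *
print(arm.read_state()["joint_positions"].round(1)); plan([425.5,-199,39],-97.2)
I,D=arm.camera("wrist"); cv2.imwrite("pics/w1.png",I[...,::-1])
I,D=arm.camera("top");P=cloud("top",D); hsv=cv2.cvtColor(I,cv2.COLOR_RGB2HSV); Q=(P-S)@RS
m=(hsv[...,0]<14)&(hsv[...,0]>4)&(hsv[...,1]>170); m[:185]=0;m[250:]=0;m[:,320:]=0
q=Q[m]; print("orange st",len(q),np.percentile(q,[5,50,95],axis=0)) if len(q) else 0
E
```

```text
clock: 6.82
eef_pos: [402.0, -165.4, 140.7]
orientation: [177.0, -1.8, -103.3]
ft_force: [0.3, 0.8, 0.7]
grip_width: 85.2
gripper_force: 0.0
[ 53.8  23.3 -50.7 116.9  24.   53.7 156.3]
target [ 425.5 -199.    39. ] turn first -0.106 then tool shift mm [ 30.4 -27.5 101.7]
orange st 142 [[-2.32838615e+01 -3.75989255e+01  3.52417795e+01]
 [-1.91376992e+00 -8.81193458e+00  6.03127736e+01]
 [ 4.12370303e+01  6.15139464e-03  6.99264775e+01]]
```

View pics/w1.png

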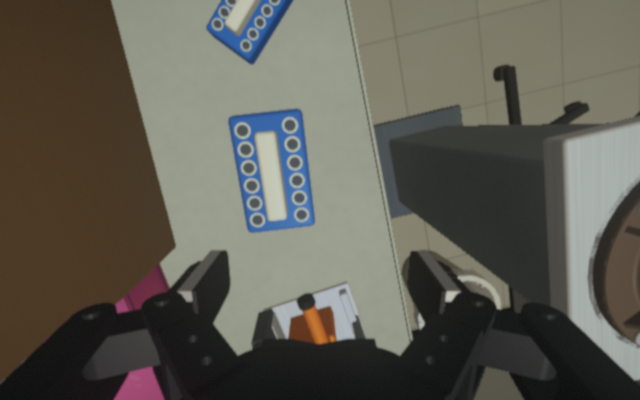

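The wrist view shows the large cassette at (272,172) with its ridge, and the small one at (247,25) beyond it. Joint 7 is at its limit, which tipped the tool about 3°. I'll turn back to the other half-turn grasp.

```bash
python3 -m inch '[[[1,0,0,-0.03,0.186],[1,0,0,0,0.186],[1,0,0,0,0.186],[1,0,0,0,0.186],[1,0,0,0,0.186],[1,0,0,0,0.186],[1,0,0,0,0.186],[1,0,0,0,0.186],[1,0,0,0,0.186],[1,0,0,0,0.186]]]'
python3 -m inch '[[[1,0,0,0,0.186],[1,0,0,0,0.186],[1,0,0,0,0.186],[1,0,0,0,0.186],[1,0,0,0,0.186],[1,0,0,0,0.186],[1,0,0,0,0]]]'
python3 - <<'E'
from h import *
print(arm.read_state()["joint_positions"].round(1)); plan([425.5,-199,39],82.8)
E
```

```text
clock: 8.18
eef_pos: [406.9, -159.0, 173.6]
orientation: [-177.4, -2.0, 150.3]
ft_force: [0.7, 0.3, -0.4]
grip_width: 85.3
gripper_force: 0.0
clock: 9.05
eef_pos: [406.8, -159.2, 173.5]
orientation: [-177.1, 1.4, 86.9]
ft_force: [-0.4, 0.0, 0.8]
grip_width: 85.3
gripper_force: 0.0
[ 27.6  14.  -17.6 116.5   7.4  53.1   2.6]
target [ 425.5 -199.    39. ] turn first 0.071 then tool shift mm [-37.2  23.5 134.5]
```

```bash
cat >> h.py <<'E'
from scipy.spatial.transform import Rotation as Rot
def plan(w,yaw=None):
    st=arm.read_state(); R=Rot.from_euler("xyz",st["orientation"],degrees=True); t=0
    if yaw is not None:
        y0=np.degrees(np.arctan2(*R.as_matrix()[[1,0],0])); t=-np.radians((yaw-y0+180)%360-180); R=R*Rot.from_euler("z",t)
    d=R.inv().apply(np.array(w)-st["eef_pos"]); print("at",st["eef_pos"].round(1),"z-axis",R.as_matrix()[:,2].round(3),"target",np.round(w,1),"turn first",round(t,3),"then shift mm",d.round(1),"j",st["joint_positions"].round(0))
E
python3 - <<'E'
from h import *
plan([425.5,-199,41],82.8)
E
```

```text
at [ 406.8 -159.2  173.5] z-axis [-0.052 -0.021 -0.998] target [ 425.5 -199.    41. ] turn first 0.071 then shift mm [-33.5  30.  132.2] j [ 28.  14. -18. 117.   7.  53.   3.]
```

```bash
python3 -m inch '[[[1,0,0,0,0.071],[1,-0.0168,0.015,0.03,0],[1,-0.0167,0.015,0.03,0],[1,0,0,0.03,0],[1,0,0,0.025,0],[1,0,0,0.017,0],[1,0,0,0,0]]]'
python3 - <<'E'
from h import *
plan([425.5,-199,41],82.8)
I,D=arm.camera("wrist"); cv2.imwrite("pics/w2.png",I[...,::-1])
E
```

```text
clock: 9.93
eef_pos: [423.8, -199.7, 39.7]
orientation: [-177.0, 1.6, 82.9]
ft_force: [-0.0, 0.4, 1.3]
grip_width: 85.8
gripper_force: 0.0
at [ 423.8 -199.7   39.7] z-axis [-0.055 -0.02  -0.998] target [ 425.5 -199.    41. ] turn first 0.002 then shift mm [ 0.9  1.5 -1.4] j [ 27.  28. -13. 120.  14.  36.  -3.]
```

View pics/w2.png

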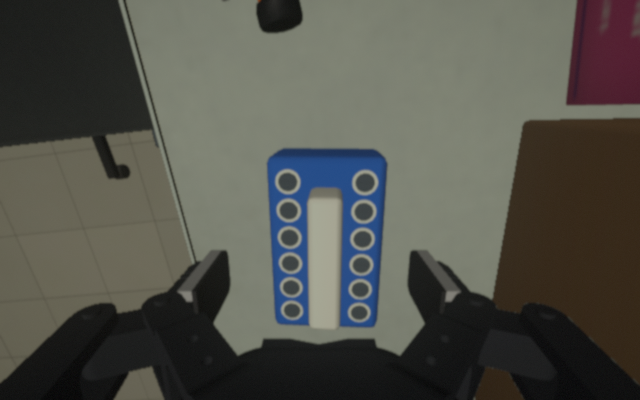

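The ridge sits centred between the open fingers at (325,255), so I'll close and lift.

```bash
python3 -m inch '[[[-1,0.001,0.001,0,0],[-1,0,0,0,0],[-1,0,0,0,0],[-1,0,0,0,0],[-1,0,0,-0.02,0],[-1,0,0,-0.05,0],[-1,0,0,-0.055,0],[-1,0,0,-0.055,0],[-1,0,0,0,-0.15],[-1,0,0,0,-0.073]]]' 50
python3 - <<'E'
from h import *
plan(st2w([0,186,210]),95.6)
E
```

```text
clock: 11.22
eef_pos: [434.6, -196.1, 220.4]
orientation: [-176.8, 0.9, 95.6]
ft_force: [-1.3, 0.5, -3.4]
grip_width: 14.6
gripper_force: 49.9
at [ 434.6 -196.1  220.4] z-axis [-0.053 -0.021 -0.998] target [413.8 144.1 215. ] turn first -0.001 then shift mm [340.7  12.5  -0.7] j [ 32.  15. -19. 108.   7.  61.  15.]
```

```bash
python3 -m inch '[[[-1,0.0568,0.0021,0,0],[-1,0.0568,0.0021,0,0],[-1,0.0568,0.0021,0,0],[-1,0.0568,0.0021,0,0],[-1,0.0568,0.0021,0,0],[-1,0.0567,0.002,0,0],[-1,0,0,0,0],[-1,0,0,0.04,0],[-1,0,0,0.04,0],[-1,0,0,0,0]]]'
python3 - <<'E'
from h import *
plan(st2w([0,186,100]),95.6)
f=np.load("top.npz"); P=cloud("top",f["D"]); Q=(P-S)@RS
for y in range(140,240,20):
    q=Q[(abs(Q[...,1]-y)<10)&(abs(Q[...,0])<60)]; q=q[np.argsort(q[:,0])]
    print(y,[(x,round(float(np.median(q[abs(q[:,0]-x)<3][:,2])))) for x in list(range(-51,-24,3))+list(range(24,55,3)) if (abs(q[:,0]-x)<3).any()])
I,D=arm.camera("scene"); np.savez("s1.npz",I=I,D=D); cv2.imwrite("pics/s1.png",cv2.resize(I[130:260,170:370],None,fx=4,fy=4)[...,::-1])
E
```

```text
clock: 12.48
eef_pos: [408.9, 140.7, 132.0]
orientation: [-176.4, 1.0, 95.3]
ft_force: [-0.4, -0.1, -2.0]
grip_width: 14.8
gripper_force: 49.8
at [408.9 140.7 132. ] z-axis [-0.06  -0.023 -0.998] target [413.8 144.1 105. ] turn first -0.004 then shift mm [ 3.3  7.  26.5] j [ -1.  20. -31. 118.  12.  49. -33.]
140 [(-51, -6), (-48, -5), (-45, 0), (-42, 8), (-39, 9), (-36, 9), (-33, -3), (-30, -3), (-27, -1), (30, 0), (33, 7), (36, 19), (39, 24), (42, 24)]
160 [(-51, -7), (-48, -6), (-45, 0), (-42, 5), (-39, 9), (-36, 8), (-33, -1), (-30, -2), (-27, -2), (24, -2), (27, -1), (30, -1), (33, 5), (36, 18), (39, 23), (42, 24), (48, -7), (51, -7), (54, -7)]
180 [(-51, -5), (-48, -4), (-45, -1), (-42, 8), (-39, 10), (-36, 10), (-33, -2), (-30, -2), (-27, -2), (24, -1), (27, -1), (30, 0), (33, 1), (36, 19), (39, 23), (42, 22), (45, 21), (48, -8), (51, -8), (54, -7)]
200 [(-51, -8), (-48, -5), (-45, 0), (-42, 7), (-39, 10), (-36, 10), (-33, 0), (-30, 0), (-27, 0), (24, -1), (27, -1), (30, -1), (33, 1), (36, 16), (39, 24), (42, 22), (45, 21), (48, -3), (51, -3), (54, -6)]
220 [(-51, -5), (-48, -4), (-45, -1), (-42, 4), (-39, 10), (-36, 9), (-33, 2), (-30, -3), (-27, -3), (24, 0), (27, -2), (30, -3), (33, 1), (36, 19), (39, 23), (42, 26), (48, -7), (51, -6), (54, -5)]
```

View pics/s1.png

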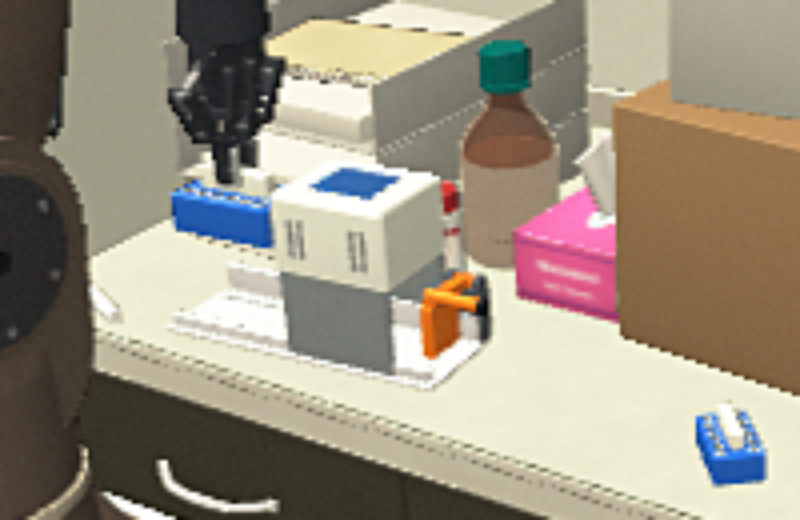

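The crop shows the stop down across the lane and the cassette held above the open part, left of the hood. I'll centre it and check with the top camera.

```bash
python3 -m inch '[[[-1,0.003,0.007,0.03,0],[-1,0,0,0.018,0],[-1,0,0,0,0],[-1,0,0,0,0]]]'
python3 - <<'E'
from h import *
plan(st2w([0,186,40]),95.6)
I,D=arm.camera("top"); P=cloud("top",D); hsv=cv2.cvtColor(I,cv2.COLOR_RGB2HSV);Q=(P-S)@RS
m=(hsv[...,0]>100)&(hsv[...,0]<125)&(hsv[...,1]>120)&(hsv[...,2]>50)&(Q[...,1]>122)&(Q[...,1]<300)&(abs(Q[...,0])<60)&(Q[...,2]>5)
q=Q[m]; print(len(q),np.percentile(q,[1,50,99],axis=0).round(1))
t=q[q[:,2]>q[:,2].max()-14]; A=np.c_[t[:,:2],np.ones(len(t))]; print(np.linalg.lstsq(A,t[:,2],rcond=None)[0], cv2.minAreaRect(q[:,:2].astype(np.float32)), w2st(arm.read_state()["eef_pos"]))
cv2.imwrite("pics/t2.png",cv2.resize(I[180:260,170:310],None,fx=5,fy=5,interpolation=cv2.INTER_CUBIC)[...,::-1])
E
```

```text
clock: 13.02
eef_pos: [416.3, 145.5, 87.1]
orientation: [-176.9, 0.9, 95.3]
ft_force: [0.5, -0.3, -2.4]
grip_width: 14.9
gripper_force: 49.8
at [416.3 145.5  87.1] z-axis [-0.052 -0.02  -0.998] target [413.8 144.1  45. ] turn first -0.005 then shift mm [-0.6 -0.3 42.2] j [ -3.  24. -29. 120.  16.  43. -37.]
103 [[-28.  138.   62.7]
 [  3.8 144.3  74.9]
 [ 30.3 160.9  80.7]]
[5.62130581e-03 9.40912934e-02 6.10333026e+01] ((1.8763141632080078, 146.2938232421875), (60.67806625366211, 23.12770652770996), 9.030434608459473) [  2.53748948 187.1993623   82.09963385]
```

View pics/t2.png

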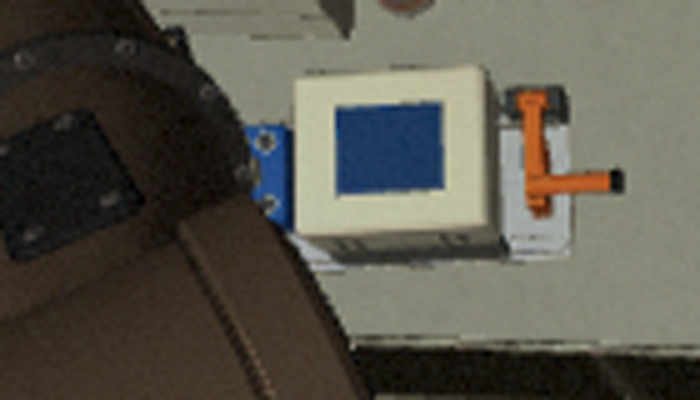

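The top view shows the cassette's front edge at (270,175), just short of the hood, centred to about 1 mm, and the stop down at (540,170). I'll lower it into the lane.

```bash
python3 -m inch '[[[-1,0,0,0.015,0],[-1,0,0,0.012,0],[-1,0,0,0.007,0],[-1,0,0,0.004,0],[-1,0,0,0.002,0],[-1,0,0,0,0]]]'
```

```text
clock: 13.82
eef_pos: [412.7, 144.8, 46.2]
orientation: [-176.8, 0.9, 95.4]
ft_force: [-3.7, 0.0, 7.8]
grip_width: 14.8
gripper_force: 51.3
```

```bash
python3 -m inch '[[[0,0,0,0,0],[0,0,0,0,0],[0,0,0,0,0],[0,0,0,-0.03,0],[0,0,0,-0.05,0],[0,0,0,-0.04,0],[0,0.05,0,0,0],[0,0.05,0,0,0.1],[0,0.04,0,0,0.19],[0,0.03,0,0,0.19]]]'
python3 -m inch '[[[0,0.04,0,0,0.185],[0,0.03,0,0,0.185],[0,0.03,0,0,0.015],[0,0,0,0,0]]]'
python3 - <<'E'
from h import *
plan([387.7,342,3],67.6)
E
```

```text
clock: 14.32
eef_pos: [420.8, 246.0, 43.7]
orientation: [-177.4, 1.9, 73.5]
ft_force: [0.5, 0.1, 0.7]
grip_width: 42.6
gripper_force: 0.0
at [420.8 246.   43.7] z-axis [-0.052 -0.018 -0.998] target [387.7 342.    3. ] turn first 0.103 then shift mm [ 77.6 -65.6  40.6] j [-20.  30. -21. 116.  15.  39. -67.]out of range: a turn must lie within [-0.188, 0.188]
```

The first call was refused because a turn of 0.19 is too large, so the second ran without the lift. I'll check the cassette before moving again.

```bash
python3 -m inch '[[[0,0,0,-0.04,0],[0,0,0,-0.05,0],[0,0,0,-0.05,0],[0,0.04,-0.03,0,0],[0,0.04,-0.03,0,0],[0,0,0,0,0]]]'
python3 - <<'E'
from h import *
I,D=arm.camera("top"); P=cloud("top",D); hsv=cv2.cvtColor(I,cv2.COLOR_RGB2HSV);Q=(P-S)@RS
m=(hsv[...,0]>100)&(hsv[...,0]<125)&(hsv[...,1]>120)&(hsv[...,2]>50)&(Q[...,1]>122)&(Q[...,1]<330)&(abs(Q[...,0])<110)&(Q[...,2]>5)
q=Q[m]; print(len(q),np.percentile(q,[1,50,99],axis=0).round(1),cv2.minAreaRect(q[:,:2].astype(np.float32)))
cv2.imwrite("pics/t3.png",cv2.resize(I[160:260,110:310],None,fx=4,fy=4,interpolation=cv2.INTER_CUBIC)[...,::-1])
plan([387.7,342,3],67.6)
E
```

```text
clock: 15.08
eef_pos: [391.2, 342.9, 183.4]
orientation: [-177.3, 1.9, 73.7]
ft_force: [-0.2, -0.8, 0.0]
grip_width: 42.7
gripper_force: 0.0
261 [[-32.7 142.6  14.4]
 [-11.9 183.3  34. ]
 [ 27.2 235.9  40.1]] ((-2.123514175415039, 188.65524291992188), (96.4898681640625, 60.50344467163086), 88.71670532226562)
at [392.4 340.4 183.1] z-axis [-0.054 -0.021 -0.998] target [387.7 342.    3. ] turn first 0.103 then shift mm [  6.8   2.6 180. ] j [-26.  22. -26. 104.   9.  59. -72.]
```

View pics/t3.png

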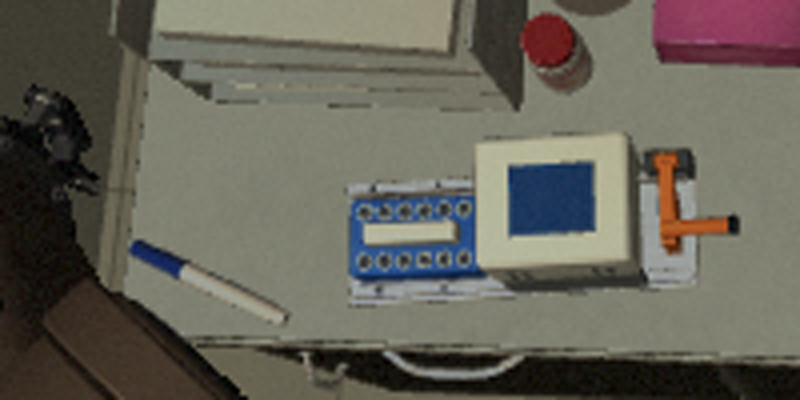

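By luck the cassette lies in the lane, centred at (-2,189) mm and straight. The marker runs from (132,247) to (287,318) in the crop, with its blue cap at the left end. I'll fetch it as the push stick.

```bash
python3 -m inch '[[[0,0.0065,0.0015,0.04,0.103],[0,0,0,0.05,0],[0,0,0,0.045,0],[0,0,0,0.025,0],[0,0,0,0.012,0],[0,0,0,0.006,0],[0,0,0,0,0]]]'
python3 - <<'E'
from h import *
plan([387.7,342,3],67.6)
E
python3 -m inch '[[[-1,0,0,0,0],[-1,0,0,0,0],[-1,0,0,0,0],[-1,0,0,0,0]]]' 60
```

```text
clock: 16.0
eef_pos: [387.5, 341.7, 5.4]
orientation: [-177.6, 2.3, 67.4]
ft_force: [1.1, 1.0, 0.3]
grip_width: 42.7
gripper_force: 0.0
at [387.5 341.7   5.4] z-axis [-0.054 -0.02  -0.998] target [387.7 342.    3. ] turn first -0.004 then shift mm [0.5 0.2 2.4] j [-32.  35. -20. 113.  17.  37. -85.]
clock: 16.5
eef_pos: [388.5, 341.8, 6.0]
orientation: [-177.7, 2.2, 67.4]
ft_force: [3.4, -3.0, 5.7]
grip_width: 12.4
gripper_force: 58.4
```

```bash
python3 -m inch '[[[-1,0,0,-0.02,0],[-1,0,0,-0.05,0],[-1,0,0,-0.05,0],[-1,0.02,0,0,-0.18],[-1,0.02,0,0,-0.18],[-1,0,0,0,-0.13],[-1,0,0,0,0]]]'
python3 - <<'E'
from h import *
plan(st2w([0,365,120]),95.6)
I,D=arm.camera("top"); cv2.imwrite("pics/t4.png",cv2.resize(I[160:260,110:310],None,fx=4,fy=4,interpolation=cv2.INTER_CUBIC)[...,::-1])
I,D=arm.camera("wrist");np.savez("w4.npz",I=I,D=D); cv2.imwrite("pics/w4.png",np.vstack([I])[...,::-1])
E
```

```text
clock: 17.38
eef_pos: [405.5, 382.3, 123.6]
orientation: [-176.8, 0.9, 95.4]
ft_force: [0.1, 0.2, -0.6]
grip_width: 0.0
gripper_force: 0.0
at [405.5 382.3 123.6] z-axis [-0.054 -0.02  -0.998] target [396.4 322.3 125. ] turn first -0.003 then shift mm [-58.9 -14.9   0.3] j [-26.  30. -31. 102.  16.  55. -58.]
```

View pics/w4.png

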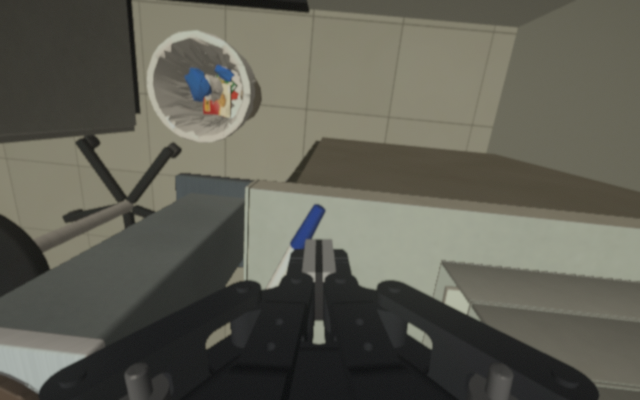

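The wrist view shows the marker still lying at (290,245): it slipped out of the grip. I'll compare its pose numerically to see if it's loose.

Run:
```python
from h import *
a=cv2.imread("pics/t3.png")[...,::-1]; b=cv2.imread("pics/t4.png")[...,::-1]
f=np.load("top.npz"); I0=cv2.resize(f["I"][160:260,110:310],None,fx=4,fy=4,interpolation=cv2.INTER_CUBIC)
for I in (I0,a,b):
    h=cv2.cvtColor(np.ascontiguousarray(I),cv2.COLOR_RGB2HSV); m=(h[...,0]>105)&(h[...,0]<130)&(h[...,1]>110)&(h[...,2]>50); m[:,330:]=0; m[:200]=0
    ys,xs=np.nonzero(m); print(len(xs),xs.mean()/4+110 if len(xs) else 0,ys.mean()/4+160 if len(xs) else 0, cv2.minAreaRect(np.c_[xs,ys].astype(np.float32)))
I,D=arm.camera("top"); P=cloud("top",D)
pm=(P[...,2]>7)&(P[...,2]<25); pm[:,190:]=0; pm[:,:135]=0; pm[:215]=0; q=P[pm]; print(len(q),cv2.minAreaRect(q[:,:2].astype(np.float32)),np.percentile(q[:,2],[50,90,99]))
```

```text
720 149.01319444444445 224.48958333333331 ((155.70001220703125, 256.6000061035156), (53.665626525878906, 16.546903610229492), 26.56505012512207)
766 149.11292428198433 224.41351174934726 ((156.23294067382812, 256.6654357910156), (53.715614318847656, 16.37868309020996), 27.255327224731445)
0 0 0 ((0.0, 0.0), (0.0, 0.0), 0.0)
3 ((419.9163818359375, 239.16757202148438), (6.993178367614746, 9.323404312133789), 88.47661590576172) [ 7.60971972  9.6545426  10.11462775]
```

Run:
```python
from h import *
f=np.load("w4.npz"); I=f["I"]; h=cv2.cvtColor(I,cv2.COLOR_RGB2HSV); m=(h[...,0]>105)&(h[...,0]<130)&(h[...,1]>110)&(h[...,2]>50); m[:195]=0; m[260:]=0;m[:,:280]=0;m[:,340:]=0
ys,xs=np.nonzero(m); print(len(xs)); r=cv2.minAreaRect(np.c_[xs,ys].astype(np.float32)); print(r)
cal=proj("wrist"); B=cv2.boxPoints(r); print("now",[onz("wrist",*p,8,cal).round(1) for p in B], onz("wrist",xs.mean(),ys.mean(),8,cal), f["D"][int(ys.mean()),int(xs.mean())],dep("wrist",f["D"],xs.mean(),ys.mean(),cal))
t=np.load("top.npz");I0=t["I"]; h=cv2.cvtColor(I0,cv2.COLOR_RGB2HSV); m=(h[...,0]>105)&(h[...,0]<130)&(h[...,1]>110)&(h[...,2]>50); m[:,185:]=0;m[:212]=0;m[245:]=0;m[:,:135]=0
ys,xs=np.nonzero(m); print("start",onz("top",xs.mean(),ys.mean(),8)); r=cv2.minAreaRect(np.c_[xs,ys].astype(np.float32)); print([onz("top",*p,8).round(1) for p in cv2.boxPoints(r)])
```

```text
565
((307.67413330078125, 227.92137145996094), (13.14397144317627, 48.54789733886719), 32.0053825378418)
now [array([375.9, 331.8,   8. ]), array([396.5, 374.8,   8. ]), array([407.1, 369.4,   8. ]), array([386.9, 325.9,   8. ])] [391.37956969 351.34157373   8.        ] 267.82623 [391.89754489 354.77599676  16.54451936]
start [392.20406396 352.70877751   8.        ]
[array([396.8, 373.9,   8. ]), array([405.7, 370.5,   8. ]), array([388.3, 331.4,   8. ]), array([379.4, 334.7,   8. ])]
```

The marker hasn't moved. My grip was above its widest line, with the tip at 6 mm on a marker about 14 mm thick. I'll retry lower and watch the force while lifting.

```bash
python3 -m inch '[[[0,0,0,0,0.18],[0,0,0,0,0.18],[0,0,0,0,0.127],[0,0,0,0,0]]]'
python3 - <<'E'
from h import *
plan([389,343,1],67.6)
E
```

```text
clock: 18.02
eef_pos: [405.3, 382.2, 123.6]
orientation: [-177.6, 2.3, 67.6]
ft_force: [0.2, 0.2, 0.3]
grip_width: 42.5
gripper_force: 0.0
at [405.3 382.2 123.6] z-axis [-0.054 -0.021 -0.998] target [389 343   1] turn first -0.001 then shift mm [-37.6   5.  124.1] j [-31.  29. -23. 103.  12.  54. -82.]
```

```bash
python3 -m inch '[[[0,-0.0376,0.005,0.04,0],[0,0,0,0.05,0],[0,0,0,0.02,0],[0,0,0,0.01,0],[0,0,0,0.003,0],[0,0,0,0,0]]]'
python3 -m inch '[[[-1,0,0,0,0],[-1,0,0,0,0],[-1,0,0,0,0],[-1,0,0,0,0]]]' 60
python3 -m inch '[[[-1,0,0,-0.002,0],[-1,0,0,-0.002,0],[-1,0,0,0,0]]]'
```

```text
clock: 18.77
eef_pos: [389.4, 343.6, 2.5]
orientation: [-177.6, 2.2, 67.6]
ft_force: [0.6, 0.2, 0.5]
grip_width: 43.5
gripper_force: 0.0
clock: 19.27
eef_pos: [389.1, 343.6, 2.8]
orientation: [-177.6, 2.2, 67.6]
ft_force: [-1.6, -0.2, 7.8]
grip_width: 12.4
gripper_force: 58.4
clock: 19.65
eef_pos: [389.0, 343.6, 3.2]
orientation: [-177.5, 2.3, 67.6]
ft_force: [6.1, 10.3, -45.3]
grip_width: 12.2
gripper_force: 60.8
```

The pull reached 45 N with no motion, so the marker is fixed in place. I'll let go of it.

Next idea: blocked moves at the edge of reach leave the tool tilted, as joint 7's limit did. Stretching out along the lane's -y direction should lean the tip that way, which is the lean the last push needs. I'll go to the free space in front of the bench on the right.

```bash
python3 -m inch '[[[0,0,0,0,0],[0,0,0,0,0],[0,0,0,0,0],[-1,0,0,-0.06,0],[-1,0,0,-0.06,0],[-1,0,0,-0.06,0],[-1,0,0,-0.06,0],[-1,0,0,-0.06,-0.163],[-1,0,0,0,-0.163],[-1,0,0,0,-0.163]]]' 40
python3 - <<'E'
from h import *
for w in ([440,0,310],[350,-400,310],[100,-700,310]): plan(w,95.6)
E
```

```text
clock: 20.9
eef_pos: [405.6, 349.4, 306.8]
orientation: [-176.9, 0.8, 95.9]
ft_force: [0.3, 0.0, -0.5]
grip_width: -0.3
gripper_force: 0.0
at [405.6 349.4 306.8] z-axis [-0.052 -0.02  -0.998] target [440   0 310] turn first 0.005 then shift mm [-3.511e+02  3.000e-01  1.800e+00] j [-22.  18. -31.  92.   8.  75. -49.]
at [405.6 349.4 306.8] z-axis [-0.052 -0.02  -0.998] target [ 350 -400  310] turn first 0.005 then shift mm [-740.4 -127.9   14.3] j [-22.  18. -31.  92.   8.  75. -49.]
at [405.6 349.4 306.8] z-axis [-0.052 -0.02  -0.998] target [ 100 -700  310] turn first 0.005 then shift mm [-1014.5  -405.3    33.1] j [-22.  18. -31.  92.   8.  75. -49.]
```

```bash
python3 -m inch '[[[-1,-0.0585,0,0,0],[-1,-0.0585,0,0,0],[-1,-0.0585,0,0,0],[-1,-0.0585,0,0,0],[-1,-0.0585,0,0,0],[-1,-0.0585,0,0,0],[-1,-0.0556,-0.0183,0.002,0],[-1,-0.0556,-0.0183,0.002,0],[-1,-0.0556,-0.0183,0.002,0],[-1,-0.0556,-0.0183,0.002,0]]]'
python3 -m inch '[[[-1,-0.0556,-0.0183,0.002,0],[-1,-0.0556,-0.0183,0.002,0],[-1,-0.0556,-0.0183,0.002,0],[-1,-0.039,-0.0396,0.003,0],[-1,-0.039,-0.0396,0.003,0],[-1,-0.039,-0.0396,0.003,0],[-1,-0.039,-0.0396,0.003,0],[-1,-0.039,-0.0396,0.003,0],[-1,-0.039,-0.0396,0.003,0],[-1,-0.039,-0.0396,0.003,0]]]'
python3 - <<'E'
from h import *
plan([100,-900,310],95.6)
E
```

```text
clock: 22.15
eef_pos: [387.3, -230.1, 310.9]
orientation: [-176.9, 0.9, 95.6]
ft_force: [0.6, -0.3, -0.1]
grip_width: 0.0
gripper_force: 0.0
clock: 23.4
eef_pos: [98.4, -699.7, 309.1]
orientation: [-176.8, 0.9, 95.6]
ft_force: [1.0, -1.0, 0.7]
grip_width: 0.3
gripper_force: 0.0
at [  98.4 -699.7  309.1] z-axis [-0.054 -0.021 -0.998] target [ 100 -900  310] turn first 0.0 then shift mm [-199.5  -17.8    3.3] j [70. 30. 10. 71. -2. 78. 85.]
```

```bash
python3 -m inch '[[[-1,-0.05,0,0,0],[-1,-0.05,0,0,0],[-1,-0.05,0,0,0],[-1,-0.05,0,0,0],[-1,-0.06,0,0,0],[-1,-0.06,0,0,0],[-1,-0.06,0,0,0],[-1,-0.06,0,0,0],[-1,-0.06,0,0,0],[-1,-0.06,0,0,0]]]'
python3 - <<'E'
from h import *
plan([100,-900,310],95.6)
E
```

```text
clock: 24.65
eef_pos: [162.9, -883.7, 320.2]
orientation: [-172.1, 0.5, 103.2]
ft_force: [46.2, 29.4, -4.8]
grip_width: 0.1
gripper_force: 0.0
at [ 162.9 -883.7  320.2] z-axis [-0.131 -0.039 -0.991] target [ 100 -900  310] turn first 0.132 then shift mm [ -9.7 -62.2  19. ] j [ 76.  64. -73.   5.  79. 115.  88.]
```

```bash
python3 -m inch '[[[-1,0,0,0,0]]]'; python3 -m inch '[[[-1,0.04,0,0,0],[-1,0.04,0,0,0],[-1,0.04,0,0,0],[-1,0,0,0,0]]]'
python3 - <<'E'
from h import *
plan([100,-800,310],95.6)
E
```

```text
clock: 24.78
eef_pos: [164.8, -883.5, 319.5]
orientation: [-172.3, 0.5, 103.3]
ft_force: [0.6, 0.7, 0.6]
grip_width: -0.1
gripper_force: 0.0
clock: 25.28
eef_pos: [142.9, -788.6, 325.0]
orientation: [-172.4, 1.2, 103.9]
ft_force: [0.2, -0.6, -0.3]
grip_width: -0.4
gripper_force: 0.0
at [ 142.9 -788.6  325. ] z-axis [-0.124 -0.052 -0.991] target [ 100 -800  310] turn first 0.145 then shift mm [ -6.5 -41.5  20.7] j [ 95.  53. -71.  47.  58. 105.  66.]
```

The 46 N reading was only a transient. The force is back to zero. The tilt went sideways because the arm used its spare joint. I'll try straining upward instead, where joint 6's limit should force the tip outward.

```bash
python3 -m inch '[[[-1,0,0,-0.06,0],[-1,0,0,-0.06,0],[-1,0,0,-0.06,0],[-1,0,0,-0.06,0],[-1,0,0,-0.06,0],[-1,0,0,0,0]]]'
python3 - <<'E'
from h import *
plan([100,-800,310],95.6)
E
python3 -m inch '[[[-1,0,0,-0.05,0],[-1,0,0,-0.05,0],[-1,0,0,-0.05,0],[-1,0,0,-0.05,0],[-1,0,0,-0.05,0],[-1,0,0,0,0]]]'
python3 - <<'E'
from h import *
plan([100,-800,310],95.6)
E
```

```text
clock: 26.02
eef_pos: [151.0, -770.4, 430.8]
orientation: [-171.5, -4.5, 103.2]
ft_force: [0.7, 0.2, 0.5]
grip_width: -0.1
gripper_force: 0.0
at [ 151.  -770.4  430.8] z-axis [-0.162  0.041 -0.986] target [ 100 -800  310] turn first 0.133 then shift mm [-31.3 -34.3 126.2] j [ 73.  47. -10.  24.  16. 115.  86.]
clock: 26.78
eef_pos: [161.9, -709.0, 546.0]
orientation: [-171.0, 1.1, 104.6]
ft_force: [-0.4, -0.3, 0.8]
grip_width: -0.0
gripper_force: 0.0
at [ 161.9 -709.   546. ] z-axis [-0.146 -0.058 -0.988] target [ 100 -800  310] turn first 0.158 then shift mm [-74.1 -33.6 247.4] j [ 60.  38.  30.  29. -10. 115.  95.]
```

```bash
python3 -m inch '[[[-1,-0.03,0,-0.05,0],[-1,-0.03,0,-0.05,0],[-1,-0.03,0,-0.05,0],[-1,-0.03,0,-0.05,0],[-1,-0.03,0,-0.05,0],[-1,-0.03,0,-0.05,0]]]'
python3 - <<'E'
from h import *
plan([100,-800,310],95.6)
E
python3 -m inch '[[[-1,-0.03,0,-0.05,0],[-1,-0.03,0,-0.05,0],[-1,-0.03,0,-0.05,0],[-1,-0.03,0,-0.05,0],[-1,-0.03,0,-0.05,0],[-1,-0.03,0,-0.05,0]]]'
python3 - <<'E'
from h import *
plan([100,-800,310],95.6)
E
```

```text
clock: 27.52
eef_pos: [193.3, -708.9, 666.1]
orientation: [-169.4, 15.6, 106.9]
ft_force: [-0.8, 0.1, -0.1]
grip_width: -0.2
gripper_force: 0.0
at [ 193.3 -708.9  666.1] z-axis [-0.099 -0.306 -0.947] target [ 100 -800  310] turn first 0.198 then shift mm [ 27.5 -54.4 374.3] j [ 57.  35.  38.  17. -15. 115.  93.]
clock: 28.28
eef_pos: [214.4, -644.8, 801.9]
orientation: [-167.5, 29.1, 109.9]
ft_force: [0.7, 0.2, -0.4]
grip_width: 0.2
gripper_force: 0.0
at [ 214.4 -644.8  801.9] z-axis [-0.042 -0.52  -0.853] target [ 100 -800  310] turn first 0.25 then shift mm [128.  -86.7 505.2] j [ 51.  28.  49.  11. -20. 115.  92.]
```

That works: 31° of lean toward -y, in just the direction wanted. A few more rows should reach about 47°.

```bash
python3 -m inch '[[[-1,-0.03,0,-0.05,0],[-1,-0.03,0,-0.05,0],[-1,-0.03,0,-0.05,0],[-1,-0.03,0,-0.05,0],[-1,-0.03,0,-0.05,0]]]'
python3 - <<'E'
from h import *
plan([100,-800,310],95.6)
E
```

```text
clock: 28.9
eef_pos: [222.0, -555.2, 908.7]
orientation: [-165.3, 39.6, 113.0]
ft_force: [0.8, 0.1, 1.0]
grip_width: 0.1
gripper_force: 0.0
at [ 222.  -555.2  908.7] z-axis [ 0.007 -0.667 -0.745] target [ 100 -800  310] turn first 0.303 then shift mm [ 217.3 -125.7  608.5] j [ 39.  21.  59.   9. -20. 115.  92.]
```

```bash
python3 -m inch '[[[-1,-0.03,0,-0.05,0],[-1,-0.03,0,-0.05,0],[-1,-0.03,0,-0.05,0]]]'
python3 - <<'E'
from h import *
plan([440,-250,500])
R=Rot.from_euler("xyz",arm.read_state()["orientation"],degrees=True).as_matrix(); print((RS.T@R).round(3))
E
```

```text
clock: 29.28
eef_pos: [222.1, -489.4, 965.9]
orientation: [-163.5, 45.7, 115.3]
ft_force: [0.1, -0.1, -0.5]
grip_width: 0.3
gripper_force: 0.0
at [ 222.1 -489.4  965.9] z-axis [ 0.036 -0.742 -0.669] target [ 440 -250  500] turn first 0 then shift mm [419.8 354.3 141.9] j [ 27.  16.  67.   8. -16. 115.  91.]
[[-0.235  0.971 -0.037]
 [ 0.657  0.131 -0.742]
 [-0.716 -0.199 -0.669]]
```

```bash
python3 -m inch '[[[-1,0,0,0.04,0.135],[-1,0,0,0.04,0.135],[-1,0,0,0,0]]]'
python3 - <<'E'
from h import *
plan([420,-150,600])
R=Rot.from_euler("xyz",arm.read_state()["orientation"],degrees=True).as_matrix(); print((RS.T@R).round(3)); d=R.T@(st2w([0,330,220])-np.array([420,-150,600])); print(d)
E
```

```text
clock: 29.65
eef_pos: [227.8, -535.2, 923.4]
orientation: [-176.9, 47.4, 97.5]
ft_force: [1.1, 1.7, 0.6]
grip_width: -0.1
gripper_force: 0.0
at [ 227.8 -535.2  923.4] z-axis [ 0.042 -0.736 -0.675] target [ 420 -150  600] turn first 0 then shift mm [479.4 238.3 -57. ] j [  5.  12.  73.  30.  -1. 100.  78.]
[[-0.023  0.999 -0.03 ]
 [ 0.676 -0.006 -0.737]
 [-0.737 -0.037 -0.675]]
[571.31480082  33.56247944 -69.61868232]
```

```bash
python3 -m inch '[[[-1,0.048,0.0238,-0.0057,0],[-1,0.048,0.0238,-0.0057,0],[-1,0.048,0.0238,-0.0057,0],[-1,0.048,0.0238,-0.0057,0],[-1,0.048,0.0238,-0.0057,0],[-1,0.048,0.0238,-0.0057,0],[-1,0.048,0.0238,-0.0057,0],[-1,0.048,0.0238,-0.0057,0],[-1,0.048,0.0238,-0.0057,0],[-1,0.048,0.0238,-0.0057,0]]]'
python3 - <<'E'
from h import *
plan(st2w([0,330,220]))
R=Rot.from_euler("xyz",arm.read_state()["orientation"],degrees=True).as_matrix(); print((RS.T@R).round(3))
E
```

```text
clock: 30.9
eef_pos: [373.1, -191.6, 680.9]
orientation: [-178.9, 43.6, 94.3]
ft_force: [0.4, 0.1, -0.3]
grip_width: 0.0
gripper_force: 0.0
at [ 373.1 -191.6  680.9] z-axis [ 0.032 -0.688 -0.725] target [399.8 287.4 225. ] turn first 0 then shift mm [658.9  62.4   1.4] j [-31.  -6.  11.  80.  47. 113.   1.]
[[ 0.017  0.999 -0.036]
 [ 0.724 -0.037 -0.688]
 [-0.689 -0.014 -0.725]]
```

```bash
python3 -m inch '[[[-1,0.055,0.0052,0,0],[-1,0.055,0.0052,0,0],[-1,0.055,0.0052,0,0],[-1,0.055,0.0052,0,0],[-1,0.055,0.0052,0,0],[-1,0.055,0.0052,0,0]]]'
python3 - <<'E'
from h import *
plan(st2w([0,330,220]))
R=Rot.from_euler("xyz",arm.read_state()["orientation"],degrees=True).as_matrix(); print((RS.T@R).round(3))
E
```

```text
clock: 31.65
eef_pos: [385.9, 48.9, 452.0]
orientation: [-178.8, 43.5, 94.3]
ft_force: [1.2, -0.5, -0.5]
grip_width: 0.0
gripper_force: 0.0
at [385.9  48.9 452. ] z-axis [ 0.031 -0.688 -0.725] target [399.8 287.4 225. ] turn first 0 then shift mm [328.1  31.9   0.8] j [-43.   7.  -3.  98.  32. 106. -41.]
[[ 0.016  0.999 -0.037]
 [ 0.725 -0.037 -0.688]
 [-0.689 -0.016 -0.725]]
```

```bash
python3 -m inch '[[[-1,0.055,0.0053,0,0],[-1,0.055,0.0053,0,0],[-1,0.055,0.0053,0,0],[-1,0.055,0.0053,0,0],[-1,0.055,0.0053,0,0],[-1,0.055,0.0053,0,0],[-1,0,0,0,0]]]'
python3 - <<'E'
from h import *
plan(st2w([-2,295,13]))
R=Rot.from_euler("xyz",arm.read_state()["orientation"],degrees=True).as_matrix(); print((RS.T@R).round(3)); print(w2st(arm.read_state()["eef_pos"]))
I,D=arm.camera("top"); P=cloud("top",D); hsv=cv2.cvtColor(I,cv2.COLOR_RGB2HSV);Q=(P-S)@RS
m=(hsv[...,0]>100)&(hsv[...,0]<125)&(hsv[...,1]>120)&(hsv[...,2]>50)&(Q[...,1]>122)&(Q[...,1]<330)&(abs(Q[...,0])<110)&(Q[...,2]>5)
q=Q[m]; print(len(q),np.percentile(q,[1,50,99],axis=0).round(1),cv2.minAreaRect(q[:,:2].astype(np.float32)))
E
```

```text
clock: 32.52
eef_pos: [398.2, 289.9, 220.6]
orientation: [-178.3, 43.7, 94.8]
ft_force: [-0.1, 0.0, 1.7]
grip_width: 0.2
gripper_force: 0.0
at [398.2 289.9 220.6] z-axis [ 0.029 -0.691 -0.722] target [401.2 252.4  18. ] turn first 0 then shift mm [112.8   4.9 172.4] j [-55.  35.  -7.  90.  25.  95. -64.]
[[ 0.01   0.999 -0.038]
 [ 0.723 -0.034 -0.69 ]
 [-0.691 -0.021 -0.722]]
[ -1.36879996 332.63764296 215.58795333]
263 [[-32.6 142.6  18.1]
 [-12.  184.6  34.4]
 [ 27.1 235.   40.3]] ((-2.4666900634765625, 188.69297790527344), (97.08026885986328, 60.20115661621094), 89.6856918334961)
```

```bash
python3 -m inch '[[[-1,0.029,0.0012,0.045,0],[-1,0.029,0.0012,0.045,0],[-1,0.029,0.0012,0.045,0],[-1,0.018,0.0008,0.026,0],[-1,0.006,0.0003,0.009,0],[-1,0,0,0,0]]]'
python3 - <<'E'
from h import *
print(w2st(arm.read_state()["eef_pos"]))
R=Rot.from_euler("xyz",arm.read_state()["orientation"],degrees=True).as_matrix(); print((RS.T@R).round(3))
E
```

```text
clock: 33.33
eef_pos: [403.0, 250.2, 24.9]
orientation: [-178.8, 43.7, 94.4]
ft_force: [-0.5, 0.3, -0.3]
grip_width: -0.1
gripper_force: 0.0
[ -0.44173718 292.6568702   19.85579604]
[[ 0.015  0.999 -0.036]
 [ 0.723 -0.036 -0.69 ]
 [-0.691 -0.016 -0.723]]
```

```bash
python3 -m inch '[[[-1,0.0035,0,0.0036,0],[-1,-0.0087,0.0004,0.0083,0],[-1,-0.0087,0.0004,0.0083,0],[-1,-0.0087,0.0004,0.0083,0],[-1,-0.0087,0.0004,0.0083,0],[-1,-0.0087,0.0004,0.0083,0],[-1,-0.0087,0.0004,0.0083,0],[-1,-0.0087,0.0004,0.0083,0],[-1,-0.0087,0.0004,0.0083,0],[-1,0,0,0,0]]]'
python3 - <<'E'
from h import *
print(w2st(arm.read_state()["eef_pos"]))
R=Rot.from_euler("xyz",arm.read_state()["orientation"],degrees=True).as_matrix(); print((RS.T@R)[:,2].round(3))
I,D=arm.camera("top"); P=cloud("top",D); hsv=cv2.cvtColor(I,cv2.COLOR_RGB2HSV);Q=(P-S)@RS
m=(hsv[...,0]>100)&(hsv[...,0]<125)&(hsv[...,1]>120)&(hsv[...,2]>50)&(Q[...,1]>122)&(Q[...,1]<330)&(abs(Q[...,0])<110)&(Q[...,2]>5)
q=Q[m]; print(len(q),np.percentile(q,[1,50,99],axis=0).round(1),cv2.minAreaRect(q[:,:2].astype(np.float32)))
E
```

```text
clock: 34.58
eef_pos: [411.2, 152.5, 19.1]
orientation: [-178.6, 43.8, 94.5]
ft_force: [0.1, 0.6, -0.0]
grip_width: -0.0
gripper_force: 0.0
[ -1.7867217  194.65244974  14.12149543]
[-0.037 -0.692 -0.721]
125 [[-32.2 141.5  23.3]
 [-11.2 170.2  33.9]
 [ 27.7 186.8  41.5]] ((-2.4840774536132812, 162.48878479003906), (48.299644470214844, 60.570457458496094), 88.70125579833984)
```

The push works: the rear face sits at 187 mm and the cassette stays straight. Continuing, with small steps at the end.

```bash
python3 -m inch '[[[-1,-0.0087,0.0003,0.0083,0],[-1,-0.0087,0.0003,0.0083,0],[-1,-0.0087,0.0003,0.0083,0],[-1,-0.0087,0.0003,0.0083,0],[-1,-0.0087,0.0003,0.0083,0],[-1,-0.0072,0.0003,0.0069,0],[-1,-0.0058,0.0003,0.0055,0],[-1,0,0,0,0]]]'
python3 - <<'E'
from h import *
st=arm.read_state();print(w2st(st["eef_pos"]),st["ft_force"])
E
```

```text
clock: 35.62
eef_pos: [418.3, 75.6, 19.2]
orientation: [-178.7, 43.8, 94.5]
ft_force: [0.2, 0.5, -0.6]
grip_width: 0.1
gripper_force: 0.0
[ -2.24212002 117.37022587  14.22423322] [ 0.20304415  0.49142237 -0.59714494]
```

```bash
python3 -m inch '[[[-1,-0.0022,0,0.0021,0],[-1,-0.0014,0,0.0014,0],[-1,-0.0007,0,0.0007,0],[-1,0,0,0,0]]]'; python3 -m inch '[[[-1,-0.0007,0,0.0007,0],[-1,-0.0007,0,0.0007,0],[-1,0,0,0,0]]]'
python3 - <<'E'
from h import *
st=arm.read_state();print(w2st(st["eef_pos"]),st["ft_force"])
E
```

```text
clock: 36.12
eef_pos: [418.9, 70.7, 18.9]
orientation: [-178.7, 43.7, 94.6]
ft_force: [0.7, 1.3, 1.3]
grip_width: 0.3
gripper_force: 0.9
clock: 36.5
eef_pos: [418.9, 68.3, 18.9]
orientation: [-178.7, 43.8, 94.6]
ft_force: [0.6, 2.0, -0.0]
grip_width: 0.4
gripper_force: 0.8
[ -2.41602401 110.0954893   13.9105605 ] [ 0.62718754  2.01085644 -0.02386147]
```

```bash
python3 -m inch '[[[-1,-0.0007,0,0.0007,0],[-1,-0.0007,0,0.0007,0],[-1,0,0,0,0]]]'; python3 -m inch '[[[-1,-0.0007,0,0.0007,0],[-1,0,0,0,0]]]'
python3 - <<'E'
from h import *
st=arm.read_state();print(w2st(st["eef_pos"]),st["ft_force"])
I,D=arm.camera("top"); P=cloud("top",D); hsv=cv2.cvtColor(I,cv2.COLOR_RGB2HSV);Q=(P-S)@RS
m=(hsv[...,0]>100)&(hsv[...,0]<125)&(hsv[...,1]>120)&(hsv[...,2]>40)&(Q[...,1]>-30)&(Q[...,1]<40)&(abs(Q[...,0])<60)&(Q[...,2]<60)
q=Q[m]; print(len(q)); print(q.round(1)[:12])
E
```

```text
clock: 36.88
eef_pos: [419.0, 66.3, 18.9]
orientation: [-178.7, 43.8, 94.6]
ft_force: [-0.7, 1.5, 1.1]
grip_width: 0.0
gripper_force: 0.7
clock: 37.12
eef_pos: [419.1, 65.4, 18.8]
orientation: [-178.7, 43.7, 94.6]
ft_force: [-0.3, 1.9, 1.0]
grip_width: 0.1
gripper_force: 0.8
[ -2.4801918  107.20000972  13.82677809] [-0.28419573  1.94408599  1.00603144]
72
[[22.8 14.8 35. ]
 [23.7 12.4 29.3]
 [22.6  8.8 34. ]
 [22.4  5.8 33.6]
 [18.9  5.7 36.1]
 [16.5  6.2 32.3]
 [16.1  3.1 33.2]
 [12.5  5.9 37.3]
 [12.9  3.1 34.1]
 [ 9.7  6.2 35.3]
 [ 9.7  3.2 34.5]
 [ 8.  15.9 30.8]]
```

Force is still only the ~2 N of sliding, so the stop hasn't been reached. I'll continue in 1 mm steps until it rises.

```bash
python3 -m inch '[[[-1,-0.0007,0,0.0007,0],[-1,-0.0007,0,0.0007,0],[-1,0,0,0,0]]]'; python3 -m inch '[[[-1,-0.0007,0,0.0007,0],[-1,0,0,0,0]]]'
python3 - <<'E'
from h import *
st=arm.read_state();print(w2st(st["eef_pos"]),st["ft_force"])
E
```

```text
clock: 37.55
eef_pos: [419.2, 65.0, 18.6]
orientation: [-178.7, 43.6, 94.6]
ft_force: [-2.2, 6.1, 3.0]
grip_width: -0.3
gripper_force: 3.8
clock: 37.8
eef_pos: [419.3, 64.9, 18.5]
orientation: [-178.7, 43.5, 94.6]
ft_force: [-3.7, 10.4, 6.9]
grip_width: -0.2
gripper_force: 5.5
[ -2.27635273 106.6587012   13.49143964] [-3.69137457 10.36526142  6.89906579]
```

The force rises firmly at the predicted spot, so the cassette is against the stop. Backing off straight along the lane.

```bash
python3 -m inch '[[[-1,0.0029,0,-0.0028,0],[-1,0.0145,0,-0.0138,0],[-1,0.03,0,-0.0286,0],[-1,0.04,0,-0.038,0],[-1,0,0,0,0]]]'; python3 -m inch '[[[-1,0.01,0,-0.05,0],[-1,0,0,-0.05,0],[-1,0,0,-0.05,0],[-1,0,0,0,0],[-1,0,0,0,0]]]'
python3 - <<'E'
from h import *
st=arm.read_state();print(w2st(st["eef_pos"]),st["ft_force"])
I,D=arm.camera("top"); P=cloud("top",D); hsv=cv2.cvtColor(I,cv2.COLOR_RGB2HSV);Q=(P-S)@RS
m=(hsv[...,0]>100)&(hsv[...,0]<125)&(hsv[...,1]>120)&(hsv[...,2]>40)&(Q[...,1]>-30)&(Q[...,1]<40)&(abs(Q[...,0])<60)&(Q[...,2]<60)
q=Q[m]; t=q[(q[:,2]>28)]; print(len(q),np.percentile(t,[2,50,98],axis=0).round(1)) 
o=(hsv[...,0]<14)&(hsv[...,0]>4)&(hsv[...,1]>170)&(Q[...,1]<20)&(Q[...,1]>-70)&(abs(Q[...,0])<60); print(np.percentile(Q[o],[2,50,98],axis=0).round(1))
J,_=arm.camera("scene")
a=cv2.resize(I[190:250,215:305],None,fx=5.5,fy=5.5,interpolation=cv2.INTER_CUBIC); b=cv2.resize(J[160:230,210:305],None,fx=3.1,fy=3.1,interpolation=cv2.INTER_CUBIC)
w=np.zeros((330+b.shape[0],500,3),np.uint8); w[:330,:495]=a; w[330:,:b.shape[1]]=b; cv2.imwrite("pics/fin.png",w[...,::-1])
E
```

```text
clock: 38.42
eef_pos: [410.9, 189.3, 17.3]
orientation: [-178.7, 43.4, 94.9]
ft_force: [0.3, -0.2, 0.2]
grip_width: -0.3
gripper_force: 0.0
clock: 39.05
eef_pos: [405.9, 293.1, 119.4]
orientation: [-178.6, 43.8, 94.6]
ft_force: [-0.8, 0.2, -0.5]
grip_width: 0.3
gripper_force: 0.0
[  6.66639    335.01515021 114.39288819] [-0.79055994  0.1855778  -0.47264408]
69 [[-34.8   2.1  29.5]
 [ -7.3   7.4  34.9]
 [ 22.4  15.9  39. ]]
[[-23.3 -46.7  36. ]
 [ -1.9  -9.2  61.3]
 [ 43.3   2.2  70.5]]
```

View pics/fin.png

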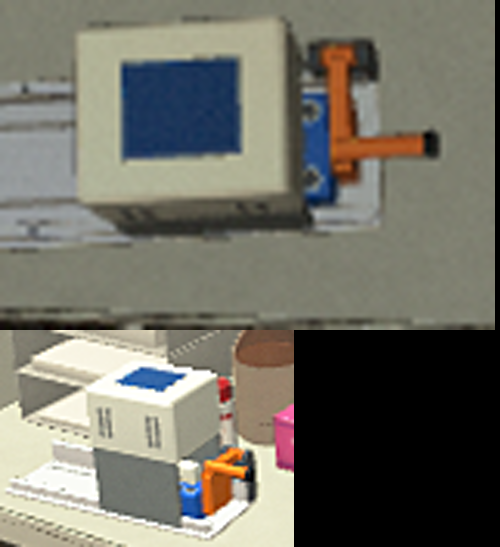

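The last view shows the cassette's blue end at (318,150) against the orange plate at (345,110), with the stop down. The walls keep the sideways offset to 5 mm or less. The robot is clear, so I'm handing in.

```bash
python3 -c "
from workcell import arm
print(arm.hand_in())"
```

```text
the job is handed in; nothing more can be done
None
```

I handed the job in at about 39 s: the stop is fully down, the cassette was pushed under the hood firmly against it, and the robot is clear. The judge returned no verdict, so this rests on my own camera and force readings.

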